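# Hold a sample slide flush on the tilted stage of a biosensor reader

## Robot

A 6-joint arm with a two-finger parallel gripper is mounted at the origin on the work surface. World frame = base frame: x ahead of the robot, y to its left, z up, the work surface at z = 0. Lengths are in mm, angles in rad, forces in N, time in s.
With the tool pointing down it reaches from about 350 to 875 mm from the base axis. Payload 4.2 kg.
Tool frame: the origin (TCP) lies at the very end of the fingers, on their centre line; the grasp point (between the pads) lies 19 mm behind it (bot.hold_point_z is the distance from the TCP to the grasp point, in mm); z points along the fingers, y is the line along which they close (so a half turn about z gives the same grasp; the last joint's range is limited). The gripper opens to 87 mm and grips with 3 to 60 N. Pads are 19 mm wide; open, the fingers measure 117 mm over their backs; the gripper's body (75 mm by 190 mm) begins 51 mm behind the grasp point.
Start: joints at [1.437, 0.385, 0.008, 0, -1.194, -0.259], TCP at [239.202, 577.392, 222.55] pointing down, gripper open.
Joint ranges: [-3.14, 3.14], [-1.21, 2.06], [-1.07, 1.41], [-3.16, 2.05], [-2.99, -0.16], [-3.1, 3.1]. Speed limits (rad/s): [2.79, 2.79, 3.14, 3.14, 3.14, 3.14].

## Interface

Orientations are given as a unit quaternion [x, y, z, w].
In Python, from rig import status, imaging, sign_off, bot gives the robot as it stands.
- The arm moves only by the tool arm_command, never from a script. Its argument "deltas" is a list of rows, each a list of 6 numbers: the shift along the world's x, y, z in cm, then the turn, a rotation vector about the world's x, y, z in rad. In form: [[x, y, z, ax, ay, az], ...]. A call has 1 to 12 rows; each row is the pose to reach, as a shift and turn from the pose commanded when the call began; what a row does not reach only later rows make up. A row lasts 1/12 s, in which the tool goes at most 41.7 mm and 7.16 degrees, less where a joint would pass 70% of its speed; a pose out of reach is approached as far as the arm can. A call with a gripper value outside its range is refused whole. "claw" is the opening, from -1 (shut) to 1 (fully open), so that 0 is half open, set as the call begins (left out, the last holds). The fingers move at their own pace and stop on an object; the grip force is fixed at half the most. Time passes only in rows, so rows that repeat a pose let the fingers close. It gives the time, the measured TCP pose, the force, the opening and the grip force at its end, in the units of the state.
- status.sense(): the state, without advancing time (a new reading comes with each control period).
- imaging.snapshot(name): name is "scene" or "top" or "wrist"; returns a dict with "pixels" (400x640x3 uint8, blue, green, red), "mtx" (3x3 intrinsics, pixels), "extrinsics" (4x4, takes a point from world to camera coordinates); the wrist camera has in their place "mount" (4x4, takes a point from camera to tool coordinates, whose origin is the TCP and whose axes are the flange's). Camera axes: x right, y down, z forward; pixel columns grow to the right and rows downward; lengths in mm; the calibration is good to about 2 mm. A picture is of the moment at which its call begins: read the wrist's pose just before it. There is no depth.
- sign_off(): hands the job in; it is judged then, once.
The state is a dict: "time": time; "qpos": joint angles; "joint_vel": joint speeds; "joint_efforts": joint torques, N m; "ee_pos": TCP position; "orientation": TCP orientation; "force": force on the tool from outside, world axes, zero at the start; "wrist_torque": the same for the moment, N m; "finger_gap": finger opening in mm; "finger_force": force on a finger pad.
Only numpy, scipy, OpenCV 4.12 (cv2) and the standard library are available. Lean on these libraries where they do the work, as an engineer would, in place of code of your own. Each camera call takes 0.05 s, during which the arm holds its last target. There are 200 camera calls.

## Task

Swing the lamp lever until it lines up with the orange index on its dial and let go of it; then take the orange-handled sample slide from the tray by its handle, tilt it to match the sloped stage of the reader, and press it gently flush onto the stage, square and centred between the orange corner marks, so that the sprung stage plate is clearly pushed in. Finish while still gripping the slide and pressing it there; leave the blue-handled slide and the small vial where they are.

Things in the scene. Friction and masses are not known exactly. Their poses are not given: they have to be found in the camera images.
- lamp_unit: Lamp control, a cream box 130 (x) x 75 (y) x 45 mm high, fixed to the bench; origin at the centre of its underside (y offset of the box +4 mm). It stands either left or right of the reader, with the slide tray on the other side, and its yaw varies. Its own x runs along the lever's swing, its own y along the lever's hinge. A fixed white dial disc (radius 55 mm, 6 mm thick, centred on the hinge, 17 to 23 mm to its own +y side of the lever) stands beside the lever.
- lever_hinge (a point): Point on the lever's hinge axis, 50 mm above the bench, midway across the lever. Its axes are those of lamp_unit.
- lamp_lever (a joint): Angle of the lamp lever: 0 upright, positive leaning to lamp_unit's own +x, range -0.75 to 0.75 rad. It starts leaning to -x. The hinge is stiff (friction 0.2 N m, about 2.2 N at the grip) and stays where it is left.
- lever_tip (a point): Centre of the lever's grip, 90 mm from the hinge along the lever: a green cylinder of 18 mm diameter and 30 mm length lying along the hinge axis (T-shape on a 9 mm steel stem). It can be pinched from above across its two flat ends, and turns between the fingers. Its own z axis points along the lever, away from the hinge.
- lamp_index (a joint): Angle of the orange index pointer on the dial, same zero, sign and axis as lamp_lever: the lever is to be set to this angle. It is clamped and differs every time.
- index_tip (a point): Outer end of the orange index, 61 mm from the hinge axis and 20 mm to lamp_unit's +y side of the lever, on the dial's rim. Its own z axis points outward along the index.
- reader: Biosensor reader, cream with orange trim, fixed: a low base 160 x 170 x 28 mm carrying the tilted stage between two cheeks (tops at 74 mm, outer faces at y +-68 mm), and behind it (own x 80 to 200 mm, 230 mm wide) a housing 80 mm high. Origin on the bench directly below the stage's tilt axis, which is 58 mm up and along its own y. Its yaw varies.
- stage_tilt (a joint): Slope of the stage in rad from level, 0.16 to 0.42, differing each time and clamped: it does not give. The face slopes up towards the reader's own +x (away from the robot), so it looks up and towards the robot.
- stage_plate (a joint): How far the stage plate is pushed in along its normal, 0 (out, at rest) to 0.008 m. Spring: about 3 N to start, about 10 N fully in. The plate slides only along its normal and keeps its slope.
- stage_face (a point): Centre of the stage's flat face, 24 mm above the tilt axis along the normal when out; it moves with the plate. z is the outward face normal, x points up the slope, y is level. The aluminium face measures 110 (x) x 90 (y) mm; four orange corner marks bound the place of the slide, 80 x 54 mm, and a black window is in the middle.
- slide_tray: Grey tray with a black rubber floor, 250 (x) x 115 (y) mm, fixed; floor at 12 mm, rim 16 mm high, wall 4 mm. Origin at the centre of its underside. The two slides lie flat in it one behind the other along its x, about 115 mm apart; which is nearer the robot varies.
- sample_slide: The sample slide with the orange handle, 65 to 125 g: a flat plate 80 (x) x 54 (y) x 5 mm, with an upright handle on its middle, 44 mm (x) long, 12 mm (y) thick, from 5 to 50 mm above the underside. Origin at the centre of the flat underside, z out of the top along the handle. Grip it across the handle's 12 mm thickness (along y). It may go onto the stage either way round lengthwise, x along the slope.
- spare_slide: A like slide with a blue handle, not to be used; same shape and origin.
- vial: Bystander: small capped vial, 26 mm diameter, 40 mm high, loose on the bench in front of the reader on the robot's side; origin at its foot. Leave it standing.
There are look-alikes about, which are no part of the job. What is shaped like the lamp_unit but yellow is not meant.

How it is judged (in metres and radians):
On the way, in this order (a step that is already met when the one before it is completed fails the run):
1. the lamp lever is set to the orange index and let go (angle between the z axis of lever_tip and the z axis of index_tip, either way round below 0.1 rad and contact force between the fingers and lamp_unit below 0.1 N), for 0.3 s.
2. the orange-handled slide is gripped and lifted clear of the tray (height (world z) of sample_slide above 0.04 m and contact force between sample_slide and slide_tray below 0.1 N and contact force between the fingers and sample_slide above 1 N), for 0.2 s.
At the end, for the whole second after the job is handed in: Lever within 0.10 rad of the index. Slide handle up on the stage, at rest, parallel within 0.06 rad, underside within 3 mm, square within 0.15 rad, centred within 12 mm each way; plate in over 1.5 mm, pressed with 2 to 25 N; fingers still gripping the handle (angle between the z axis of lever_tip and the z axis of index_tip, either way round below 0.1 rad and angle between the z axis of sample_slide and the z axis of stage_face, either way round below 0.06 rad and angle between the x axis of sample_slide and the x axis of stage_face, either way round below 0.15 rad and z of sample_slide in the frame of stage_face between -0.003 and 0.003 m and x of sample_slide in the frame of stage_face between -0.012 and 0.012 m and y of sample_slide in the frame of stage_face between -0.012 and 0.012 m and angle between sample_slide's own z axis and vertical below 0.8 rad and value of joint stage_plate above 0.0015 m and contact force between sample_slide and stage_plate between 2 and 25 N and contact force between the fingers and sample_slide above 2 N and z of the grasp point in the frame of sample_slide between 0.005 and 0.052 m and linear speed of sample_slide below 0.02 m/s); the arm keeps its last pose, push and grip.
It fails at once if the slide is rammed onto the stage (over 40 N) (contact force between sample_slide and stage_plate above 40 N).
It fails at once if the blue-handled slide is displaced by more than 20 mm (distance of spare_slide from where it was at the start of the episode above 0.02 m).
It fails at once if the vial is displaced by more than 20 mm (distance of vial from where it was at the start of the episode above 0.02 m).
It also fails if it takes over 59 s, if anything falls off the work surface, if the arm or the gripper's body presses on something with over 40 N, if the wrist force passes 120 N, or if a joint passes its speed limit or range.

## Working session

There is one attempt and no reset: what is moved stays moved. The work goes in short steps, Python scripts to look and compute and a tool call to move; the robot and the scene stay as the last step left them, time stands still between calls to the robot, and variables do not carry over. Pictures are saved under pics/ and viewed, at most 10 in all, crops included, and the job is handed in when it is done.

Besides the shell and the picture viewer there is one more tool, called after "Emit:" as name([rows], argument=value, ...), one row to a line, values as JSON. arm_command: Moves the arm, as the interface text tells. Its arguments: {"type":"object","properties":{"deltas":{"type":"array"},"claw":{"type":"number"}},"required":["deltas"]}

```bash
mkdir -p pics; ls; python3 - <<'E'
from rig import status,imaging,bot
import cv2,numpy as np,pickle
print(status.sense()); print(bot.hold_point_z)
d={n:imaging.snapshot(n) for n in("scene","top")}
pickle.dump(d,open('v.pkl','wb'))
for n in d:
    cv2.imwrite(f'pics/{n}0.png',d[n]['pixels']); print(d[n]['mtx'].tolist(),np.round(d[n]['extrinsics'],3).tolist())
E
```

```text
pics
{'time': 0.0, 'qpos': array([ 1.43662501e+00,  3.85553642e-01,  6.64085099e-03, -5.21088515e-04,
       -1.19401879e+00, -2.58601848e-01]), 'joint_vel': array([-0.00112722, -0.00099553, -0.00061601,  0.00034206,  0.00039063,
       -0.00045403]), 'joint_efforts': array([ 1.05607724e-03, -3.90665460e+01,  1.87407196e+01,  4.22014207e+00,
        1.09342372e-02, -1.97127492e-04]), 'ee_pos': array([238.96483052, 576.85700342, 221.4639785 ]), 'orientation': array([ 9.80758706e-01, -1.95220805e-01, -1.75317491e-04,  1.08061881e-03]), 'force': array([-0.68468714, -0.61809789,  0.47755651]), 'wrist_torque': array([ 0.02402477, -0.0094637 ,  0.02689908]), 'finger_force': 0.0, 'finger_gap': 86.99607155259632}
18.700000000000003
[[364.65202351116096, 0.0, 319.10691401520955], [0.0, 364.65202351116096, 196.88680691865528], [0.0, 0.0, 1.0]] [[-0.238, 0.971, 0.013, 107.134], [0.573, 0.151, -0.805, -169.344], [-0.784, -0.184, -0.593, 1298.444], [0.0, 0.0, 0.0, 1.0]]
[[367.3714486834812, 0.0, 321.6330383620259], [0.0, 367.3714486834812, 204.76123993598992], [0.0, 0.0, 1.0]] [[-0.021, -0.999, 0.027, -5.055], [-0.992, 0.018, -0.121, 505.545], [0.121, -0.03, -0.992, 958.554], [0.0, 0.0, 0.0, 1.0]]
```

View pics/scene0.png

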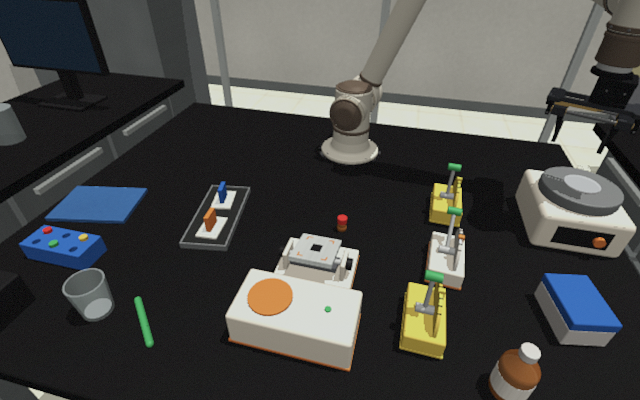

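View pics/top0.png

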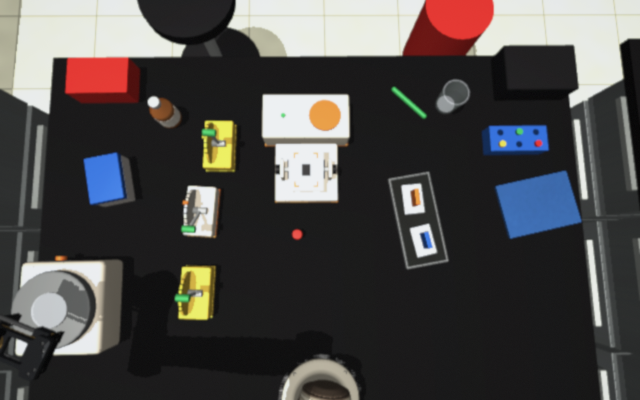

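Candidates (top view):
- Lamp units: cream at (202,212), yellow at (218,145) and (197,293). The cream one is meant.
- Slides: orange handle at (414,197), blue at (425,240). The orange one is meant.

I'll check both choices in one close crop.

```bash
python3 - <<'E'
import cv2,numpy as np,pickle
d=pickle.load(open('v.pkl','rb'))
t=d['top']['pixels'];s=d['scene']['pixels']
a=cv2.resize(t[170:250,170:240],(350,400)[:2],interpolation=cv2.INTER_CUBIC)
b=cv2.resize(s[200:300,415:485],(280,400),interpolation=cv2.INTER_CUBIC)
c=cv2.resize(t[165:275,380:455],(273,400),interpolation=cv2.INTER_CUBIC)
e=cv2.resize(t[130:240,265:345],(582//2,400),interpolation=cv2.INTER_CUBIC)
cv2.imwrite('pics/c1.png',cv2.resize(np.hstack([a,b]),None,fx=1.25,fy=1.25)); cv2.imwrite('pics/c2.png',cv2.resize(np.hstack([c,e]),None,fx=1.4,fy=1.4))
E
```

```text
(no output)
```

View pics/c1.png

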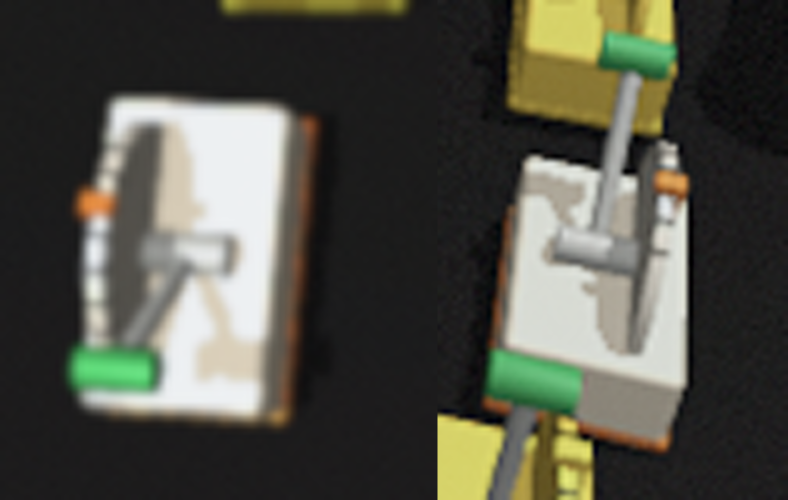

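View pics/c2.png

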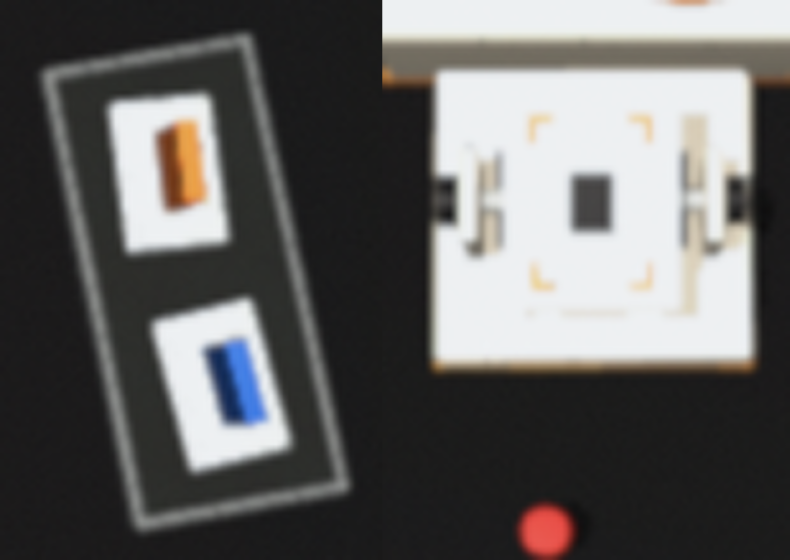

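The crops confirm the choice. The cream lamp has its dial on +y, its orange index at top (185.4,202.5) and scene (462,237), and its green grip at top (188.4,229) and scene (455,211). The orange slide's plate corners and the stage marks are readable too. Next I'll fit the poses.

```bash
cat > h.py <<'E'
import numpy as np,pickle,cv2
from scipy.optimize import least_squares
from scipy.spatial.transform import Rotation as R
def proj(v,P):
    P=np.atleast_2d(P); e=v['extrinsics']; c=P@e[:3,:3].T+e[:3,3]; q=c@v['mtx'].T; return q[:,:2]/q[:,2:]
def yawR(a): return R.from_euler('z',a).as_matrix()
def lamp(p,kinds):
    x,y,a,l,i=p; s=np.sin; c=np.cos
    D=dict(tip=[90*s(l),0,50+90*c(l)],idx=[61*s(i),20,50+61*c(i)],TL=[65,41.5,45],TR=[65,-33.5,45],BR=[-65,-33.5,45],BL=[-65,41.5,45])
    return np.array([D[k] for k in kinds])@yawR(a).T+[x,y,0]
def stage(p,pts):  # pts in stage face frame
    x,y,a,t=p; m=R.from_euler('zy',[0,0]).as_matrix()
    Rs=yawR(a)@R.from_euler('y',-t).as_matrix()
    return (np.asarray(pts,float)+[0,0,24])@Rs.T+[x,y,58]
def slide(p,pts,z=12):
    return np.asarray(pts,float)@yawR(p[2]).T+[p[0],p[1],z]
PL=np.array([[40,27,5],[40,-27,5],[-40,-27,5],[-40,27,5]],float)
MK=np.array([[40,27,0],[40,-27,0],[-40,-27,0],[-40,27,0]],float)
def wristview(s,im):
    T=np.eye(4);T[:3,:3]=R.from_quat(s['orientation']).as_matrix();T[:3,3]=s['ee_pos']
    return dict(pixels=im['pixels'],mtx=im['mtx'],extrinsics=np.linalg.inv(T@im['mount']))
E
python3 - <<'E'
from h import *
d=pickle.load(open('v.pkl','rb'));t,s=d['top'],d['scene']
kt=['tip','idx','TL','TR','BR','BL'];ut=np.array([[188.4,229.2],[185.4,202.5],[187.9,185.7],[216.1,187],[212.4,236.4],[182.8,234.8]])
ks=['tip','idx'];us=np.array([[455.1,211],[461.9,236.6]])
f=lambda p:np.r_[(proj(t,lamp(p,kt))-ut).ravel(),(proj(s,lamp(p,ks))-us).ravel()]
r=least_squares(f,[500,330,0,-.5,.2],x_scale=[100,100,1,1,1]);print('lamp',r.x.round(3),r.fun.round(1))
print('tip',lamp(r.x,['tip']).round(1))
q=np.array([[530,116],[652,116],[652,288],[530,288]]);q=(q-[382.2,0])/5.092+[265,130]
f=lambda p:(proj(t,stage(p,MK))-q).ravel()
r=least_squares(f,[550,0,0,.3],x_scale=[100,100,1,1]);print('stage',r.x.round(3),r.fun.round(1),stage(r.x,[[0,0,0]]))
q=np.array([[107,103],[210,94],[229,242],[126,254]])/5.096+[380,165]
f=lambda p:(proj(t,slide(p,PL))-q).ravel()
r=least_squares(f,[450,-280,0],x_scale=[100,100,1]);print('slide',r.x.round(3),r.fun.round(1))
E
```

```text
lamp [ 4.93259e+02  3.04020e+02 -8.00000e-02 -6.16000e-01  2.31000e-01] [ 0.1 -0.3 -0.4 -0.6 -0.7 -0.2 -0.5  0.2 -1.5 -0.  -0.8 -0.2 -1.7 -0.4
 -1.3 -0.6]
tip [[441.4 308.2 123.4]]
stage [ 5.95912e+02  2.49530e+01 -1.80000e-02  2.07000e-01] [ 1.4  1.3 -1.5  1.4 -1.5 -1.3  1.6 -1.3] [[590.98008074  25.03971471  81.48753461]]
slide [ 5.18734e+02 -2.67375e+02  7.80000e-02] [ 0.5  0.4 -0.5  0.3 -0.4 -0.1  0.4 -0.6]
```

Emit:
arm_command([
  [1.7,-2.3,0,0,0,0.03],
  [4,-5.2,0,0,0,0.06],
  [6.2,-8.2,0,0,0,0.1],
  [8.5,-11.2,0,0,0,0.13],
  [10.7,-14.2,0,0,0,0.16],
  [13,-17.2,0,0,0,0.2],
  [15.2,-20.2,0,0,0,0.24],
  [17.4,-23.2,0,0,0,0.27],
  [19.2,-25.6,0,0,0,0.3],
  [20.2,-26.9,0,0,0,0.313],
  [20.2,-26.9,0,0,0,0.313],
  [20.2,-26.9,0,0,0,0.313],
], claw=1)

```text
time: 1.1
ee_pos: [441.4, 307.6, 222.2]
orientation: [0.999, -0.041, -0.0, 0.0]
force: [-1.0, 1.4, 0.9]
finger_gap: 87.0
finger_force: 0.0
```

```bash
python3 - <<'E'
from rig import status,imaging
from h import *
s=status.sense();im=imaging.snapshot('wrist');pickle.dump((s,im),open('w1.pkl','wb'))
print(s['ee_pos'],s['orientation'],s['time'],R.from_quat(s['orientation']).as_matrix()[:,1],im['mount'].round(2).tolist(),im['mtx'].tolist())
v=wristview(s,im);p=[493.3,304,-.08,-.616,.231]
print(proj(v,lamp(p,['tip','idx','TL','TR','BR','BL'])).round(0))
cv2.imwrite('pics/w1.png',im['pixels'])
E
```

```text
[441.41441213 307.6171257  222.1701971 ] [ 9.99157782e-01 -4.10316112e-02 -3.10603319e-04  1.90214970e-04] 1.1 [-8.19939892e-02 -9.96632741e-01  4.05598644e-04] [[0.0, -0.96, -0.29, 81.21], [1.0, 0.0, 0.0, -1.15], [-0.0, -0.29, 0.96, -162.32], [0.0, 0.0, 0.0, 1.0]] [[328.9923573012366, 0.0, 322.51402240732733], [0.0, 328.9923573012366, 196.50910229836887], [0.0, 0.0, 1.0]]
[[323. 197.]
 [298. 115.]
 [279.  56.]
 [358.  56.]
 [354. 187.]
 [284. 187.]]
```

View pics/w1.png

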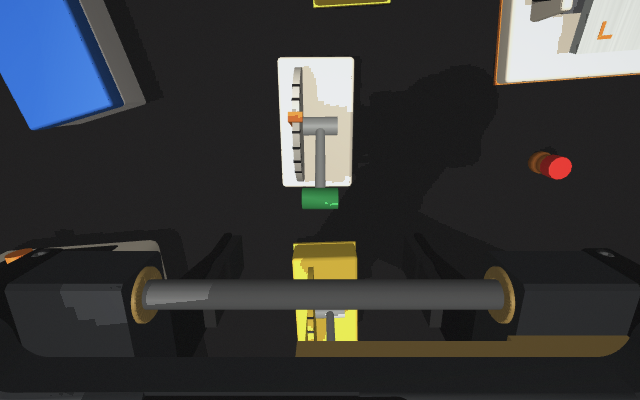

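The wrist view matches the prediction within 3 px: grip at (320,198), orange index at (295,117). I'll refit with this view included.

```bash
python3 - <<'E'
from h import *
d=pickle.load(open('v.pkl','rb'));t,s=d['top'],d['scene'];w=wristview(*pickle.load(open('w1.pkl','rb')))
kt=['tip','idx','TL','TR','BR','BL'];ut=np.array([[188.4,229.2],[185.4,202.5],[187.9,185.7],[216.1,187],[212.4,236.4],[182.8,234.8]])
ks=['tip','idx'];us=np.array([[455.1,211],[461.9,236.6]])
uw=np.array([[320,198],[295,117],[277,57],[353,57],[351,186.5],[284,186.5]])
# index at blob: use its centre radius ~ 58
f=lambda p:np.r_[(proj(t,lamp(p,kt))-ut).ravel(),(proj(s,lamp(p,ks))-us).ravel(),1.5*(proj(w,lamp(p,kt))-uw).ravel()]
r=least_squares(f,[500,330,0,-.5,.2],x_scale=[100,100,1,1,1],loss='soft_l1');print('lamp',r.x.round(3),r.fun.round(1))
p=r.x
for l in np.linspace(p[3],p[4],6):
    q=p.copy();q[3]=l;print(round(l,3),lamp(q,['tip']).round(1))
E
```

```text
lamp [ 4.93015e+02  3.06573e+02 -7.70000e-02 -6.18000e-01  2.12000e-01] [-0.9 -0.1 -1.6  0.  -1.8 -0.1 -1.5  0.3 -2.4  0.1 -1.7  0.  -0.6 -0.3
  0.  -1.   0.4  0.   0.3 -0.2 -0.9 -0.7  3.  -1.4  1.6  1.3 -2.9  1.9]
-0.618 [[441.  310.6 123.3]]
-0.452 [[453.8 309.6 131. ]]
-0.286 [[467.7 308.5 136.3]]
-0.12 [[482.2 307.4 139.3]]
0.046 [[497.1 306.3 139.9]]
0.212 [[511.9 305.1 138. ]]
```

Emit:
arm_command([
  [0,0.3,-2.5,0,0,0],
  [0,0.3,-5.5,0,0,0],
  [0,0.3,-8.5,0,0,0],
  [0,0.3,-10.6,0,0,0],
  [0,0.3,-11.4,0,0,0],
  [0,0.3,-11.4,0,0,0],
])

```text
time: 1.65
ee_pos: [439.7, 311.3, 106.5]
orientation: [0.999, -0.039, -0.002, 0.002]
force: [0.5, 1.2, 0.2]
finger_gap: 87.1
finger_force: 0.0
```

Emit:
arm_command([
  [0,0,0,0,0,0],
  [0,0,0,0,0,0],
  [0,0,0,0,0,0],
  [0,0,0,0,0,0],
  [0,0,0,0,0,0],
  [0,0,0,0,0,0],
  [0,0,0,0,0,0],
  [0,0,0,0,0,0],
], claw=-1)

```text
time: 2.32
ee_pos: [441.3, 311.3, 108.7]
orientation: [0.999, -0.04, 0.0, -0.0]
force: [-0.7, -0.6, -0.8]
finger_gap: 41.8
finger_force: 0.0
```

Emit:
arm_command([
  [0,0,0,0,0,0],
  [0,0,0,0,0,0],
  [0,0,0,0,0,0],
  [0,0,0,0,0,0],
  [0,0,0,0,0,0],
])

```text
time: 2.73
ee_pos: [440.8, 310.2, 108.3]
orientation: [0.999, -0.04, -0.001, 0.001]
force: [-0.0, -5.2, 1.3]
finger_gap: 29.6
finger_force: 30.0
```

Emit:
arm_command([
  [0.6,-0.05,0.4,0,0,0],
  [1.28,-0.1,0.77,0,0,0],
  [2.0,-0.15,1.05,0,0,0],
  [2.67,-0.21,1.3,0,0,0],
  [3.4,-0.26,1.48,0,0,0],
  [4.12,-0.32,1.6,0,0,0],
  [4.85,-0.38,1.66,0,0,0],
  [5.61,-0.43,1.66,0,0,0],
  [6.4,-0.5,1.58,0,0,0],
  [7.15,-0.55,1.46,0,0,0],
  [7.15,-0.55,1.46,0,0,0],
  [7.15,-0.55,1.46,0,0,0],
])

```text
time: 3.73
ee_pos: [513.2, 304.5, 123.4]
orientation: [0.999, -0.04, -0.0, 0.001]
force: [-0.3, -4.4, 1.8]
finger_gap: 29.3
finger_force: 30.0
```

Emit:
arm_command([
  [0,0,0,0,0,0],
  [0,0,0,0,0,0],
  [0,0,0,0,0,0],
  [0,0,0,0,0,0],
  [0,0,0,0,0,0],
  [0,0,0,0,0,0],
  [0,0,3,0,0,0],
  [0,0,6,0,0,0],
  [-2,0,9,0,0,0],
  [-5,0,9.5,0,0,0],
  [-7,0,9.5,0,0,0],
  [-7,0,9.5,0,0,0],
], claw=0.6)

```text
time: 4.73
ee_pos: [440.1, 305.9, 219.6]
orientation: [0.999, -0.039, 0.0, -0.001]
force: [-0.5, -0.2, -1.0]
finger_gap: 69.5
finger_force: 0.0
```

```bash
python3 - <<'E'
from rig import status,imaging
from h import *
s=status.sense();im=imaging.snapshot('wrist');pickle.dump((s,im),open('w2.pkl','wb'))
v=wristview(s,im)
for l in(.1,.2,.3):
  p=[493,306.6,-.077,l,l]
  print(l,proj(v,lamp(p,['tip','idx','TL','BR'])).round(0).tolist())
c=cv2.cvtColor(im['pixels'],cv2.COLOR_BGR2HSV)
for n,lo,hi in(('green',(45,90,30),(85,255,255)),('orange',(8,150,120),(20,255,255))):
    m=cv2.inRange(c,lo,hi);k,L,st,ce=cv2.connectedComponentsWithStats(m);print(n,[(st[i].tolist(),ce[i].round(1).tolist()) for i in range(1,k) if st[i,4]>20])
cv2.imwrite('pics/w2.png',im['pixels'])
E
```

```text
0.1 [[318.0, 123.0], [293.0, 124.0], [275.0, 55.0], [351.0, 187.0]]
0.2 [[318.0, 111.0], [293.0, 116.0], [275.0, 55.0], [351.0, 187.0]]
0.3 [[318.0, 98.0], [293.0, 109.0], [275.0, 55.0], [351.0, 187.0]]
green [([296, 103, 43, 26, 1101], [316.9, 115.4])]
orange [([496, 0, 50, 85, 159], [505.9, 54.3]), ([599, 21, 15, 18, 86], [605.0, 31.8]), ([575, 75, 56, 4, 56], [602.5, 76.5]), ([286, 111, 10, 10, 95], [290.3, 115.6]), ([1, 252, 23, 13, 133], [10.9, 257.8])]
```

View pics/w2.png

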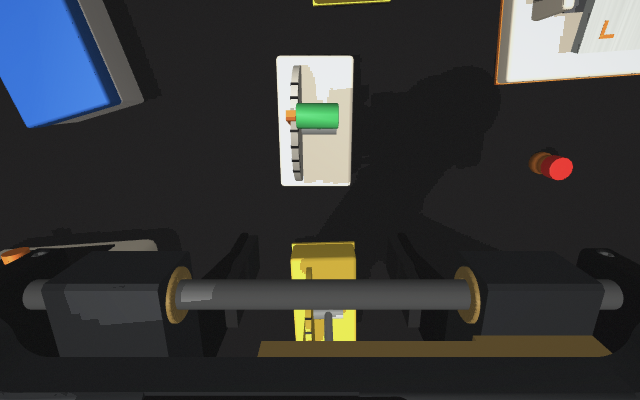

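The grip at (317,115) now lines up with the index at (290,116), with an estimated difference of about 0.04 rad. I'll cross-check that numerically with the other two cameras.

```bash
python3 - <<'E'
from rig import status,imaging
from h import *
V={'wrist':wristview(*pickle.load(open('w2.pkl','rb')))}
for n in('top','scene'): V[n]=imaging.snapshot(n)
pickle.dump(V,open('v2.pkl','wb'))
g0={'wrist':(317,115),'top':(188,203),'scene':(455,222)};i0={'wrist':(290,115),'top':(185.4,202.5),'scene':(461.9,236.6)}
O={}
for n,v in V.items():
    c=cv2.cvtColor(v['pixels'],cv2.COLOR_BGR2HSV)
    for nm,lo,hi,p0 in(('tip',(45,90,30),(85,255,255),g0),('idx',(5,120,90),(22,255,255),i0)):
        k,L,st,ce=cv2.connectedComponentsWithStats(cv2.inRange(c,lo,hi))
        j=[i for i in range(1,k) if st[i,4]>3 and np.hypot(*(ce[i]-p0[n]))<20]
        if j: b=max(j,key=lambda i:st[i,4]);O[n,nm]=ce[b];print(n,nm,ce[b].round(1),st[b])
P=lambda p,nm:lamp([p[0],p[1],-.077,p[2],p[3]],[nm])
f=lambda p:np.concatenate([(proj(V[n],P(p,nm))-o).ravel() for (n,nm),o in O.items()])
r=least_squares(f,[493,306,.2,.2],x_scale=[100,100,1,1],loss='soft_l1');print(r.x,r.fun.round(1))
E
```

```text
wrist tip [316.9 115.4] [ 296  103   43   26 1101]
wrist idx [290.2 115.5] [286 110  10  14 111]
top tip [187.8 200.3] [181 196  15   9 110]
scene tip [455.2 223.7] [447 219  18  10 139]
scene idx [461.3 236.3] [458 234   7   6  32]
[4.89591384e+02 3.07730675e+02 2.01758212e-01 2.72122441e-01] [-0.5 -0.   2.2 -0.1  0.   0.4  0.5  0.3  1.  -0.3]
```

```bash
python3 - <<'E'
from h import *
d=pickle.load(open('v.pkl','rb'));V=pickle.load(open('v2.pkl','rb'));w1=wristview(*pickle.load(open('w1.pkl','rb')))
def tri(obs,x0):
    r=least_squares(lambda P:np.concatenate([(proj(v,P)-o).ravel() for v,o in obs]),x0);return r.x,r.fun
for n,o,x0 in(('idx',[(V['wrist'],(290.2,115.5)),(w1,(295,117)),(d['top'],(185.4,202.5)),(V['scene'],(461.3,236.3))],[500,320,100]),
 ('tip',[(V['wrist'],(316.9,115.4)),(V['top'],(187.8,200.3)),(V['scene'],(455.2,223.7))],[510,305,138]),
 ('tip0',[(w1,(320,198)),(d['top'],(188.4,229.2)),(d['scene'],(455.1,211))],[440,305,120])):
    P,f=tri(o,x0);print(n,P.round(1),f.round(1))
    for h in(490,493): 
        q=yawR(.077)@(P-[h,306.6,0]);print(h,q.round(1),np.arctan2(q[0],q[2]-50),np.hypot(q[0],q[2]-50))
E
```

```text
idx [507.2 326.9 106.3] [ 2.   0.1 -1.  -0.1 -1.6  0.3  0.9  0.6]
490 [ 15.6  21.5 106.3] 0.2701580092012668 58.398915049408004
493 [ 12.6  21.3 106.3] 0.22015480050695102 57.67272138637522
tip [507.7 305.9 139.1] [ 0.1 -0.1  0.1  0.4  0.4 -0. ]
490 [ 17.7   0.7 139.1] 0.1958131654753981 90.7940102032712
493 [ 14.7   0.4 139.1] 0.16330180568026098 90.25974458590915
tip0 [440.7 310.8 122. ] [ 0.  -0.  -0.8  0.1 -0.7  0.1]
490 [-49.5   0.4 122. ] -0.6024440826286501 87.39492573605175
493 [-52.5   0.2 122. ] -0.6301005037820402 89.12394485637434
```

Both estimates put the lever about 0.06 rad short of the index. I'll re-pinch and nudge it about 5 mm.

Emit:
arm_command([
  [2,0,0,0,0,0],
  [5,0,-1,0,0,0],
  [6.5,0,-4,0,0,0],
  [6.5,0,-7,0,0,0],
  [6.5,0,-9,0,0,0],
  [6.5,0,-9.3,0,0,0],
  [6.5,0,-9.3,0,0,0],
  [6.5,0,-9.3,0,0,0],
])

```text
time: 5.55
ee_pos: [508.9, 306.4, 126.0]
orientation: [0.999, -0.04, 0.001, -0.0]
force: [0.4, 0.6, 0.7]
finger_gap: 69.7
finger_force: 0.0
```

Emit:
arm_command([
  [0,0,0,0,0,0],
  [0,0,0,0,0,0],
  [0,0,0,0,0,0],
  [0,0,0,0,0,0],
  [0,0,0,0,0,0],
  [0,0,0,0,0,0],
  [0,0,0,0,0,0],
  [0,0,0,0,0,0],
  [0,0,0,0,0,0],
  [0.3,0,0,0,0,0],
  [0.55,0,-0.1,0,0,0],
  [0.55,0,-0.1,0,0,0],
], claw=-1)

```text
time: 6.55
ee_pos: [512.5, 304.6, 124.3]
orientation: [0.999, -0.04, -0.001, 0.001]
force: [-2.2, -5.4, 5.0]
finger_gap: 29.6
finger_force: 30.0
```

Emit:
arm_command([
  [0,0,0,0,0,0],
  [0,0,0,0,0,0],
  [0,0,0,0,0,0],
  [0,0,0,0,0,0],
  [0,0,0,0,0,0],
  [0,0,0,0,0,0],
  [0,0,0,0,0,0],
  [0,0,3,0,0,0],
  [0,0,6,0,0,0],
  [-2,0,9,0,0,0],
  [-5,0,9.5,0,0,0],
  [-7,0,9.5,0,0,0],
], claw=0.6)

```text
time: 7.55
ee_pos: [442.9, 306.7, 222.0]
orientation: [0.999, -0.04, 0.002, -0.002]
force: [-0.7, 0.6, -0.9]
finger_gap: 69.4
finger_force: 0.0
```

```bash
python3 - <<'E'
from rig import status,imaging
from h import *
s=status.sense();im=imaging.snapshot('wrist');V={'wrist':wristview(s,im)}
for n in('top','scene'): V[n]=imaging.snapshot(n)
g0={'wrist':(317,113),'top':(188,200),'scene':(455,222)};o=[]
for n,v in V.items():
    k,L,st,ce=cv2.connectedComponentsWithStats(cv2.inRange(cv2.cvtColor(v['pixels'],cv2.COLOR_BGR2HSV),(45,90,30),(85,255,255)))
    b=max([i for i in range(1,k) if np.hypot(*(ce[i]-g0[n]))<20],key=lambda i:st[i,4]);o.append((v,ce[b]));print(n,ce[b].round(1))
r=least_squares(lambda P:np.concatenate([(proj(v,P)-u).ravel() for v,u in o]),[510,305,138]);print(r.x.round(1),s['ee_pos'],s['time'])
q=yawR(.077)@(r.x-[493,306.6,0]);print(np.arctan2(q[0],q[2]-50))
E
```

```text
wrist [318.5 113. ]
top [188.3 198.3]
scene [455.1 225.2]
[512.3 305.5 138.5] [442.9248643  306.71805331 222.03016626] 7.55
0.2145499890885678
```

The lever is now at about 0.215 against an index of about 0.22. Next is the stage, which I'll look at from close by on the way to the tray.

Emit:
arm_command([
  [0.5,-2,0.5,0,0,0.02],
  [1,-5,1,0,0,0.04],
  [2,-8.5,1.5,0,0,0.06],
  [3,-12,2,0,0,0.08],
  [4,-15.5,2,0,0,0.08],
  [5,-19,2,0,0,0.08],
  [6,-22.5,2,0,0,0.08],
  [7,-25.5,2,0,0,0.08],
  [7,-27.5,2,0,0,0.08],
  [7,-28,2,0,0,0.08],
  [7,-28,2,0,0,0.08],
  [7,-28,2,0,0,0.08],
])

```text
time: 8.7
ee_pos: [513.6, 25.9, 238.8]
orientation: [1.0, -0.0, -0.0, 0.0]
force: [0.3, -0.3, 0.4]
finger_gap: 69.3
finger_force: 0.0
```

```bash
python3 - <<'E'
from rig import status,imaging
from h import *
s=status.sense();im=imaging.snapshot('wrist');pickle.dump((s,im),open('w3.pkl','wb'));v=wristview(s,im)
u=proj(v,stage([596,25,-.018,.207],MK));print(s['ee_pos'],u.round(0).tolist())
x0,y0=np.maximum(u.min(0).astype(int)-35,0);x1,y1=u.max(0).astype(int)+35
c=im['pixels'][y0:y1,x0:x1];k=min(800/c.shape[1],600/c.shape[0]);print(x0,y0,c.shape,k)
cv2.imwrite('pics/w3.png',cv2.resize(c,None,fx=k,fy=k,interpolation=cv2.INTER_CUBIC))
E
```

```text
[513.57641586  25.87989603 238.81288813] [[294.0, 52.0], [356.0, 53.0], [351.0, 141.0], [296.0, 140.0]]
259 17 (158, 132, 3) 3.7974683544303796
```

View pics/w3.png

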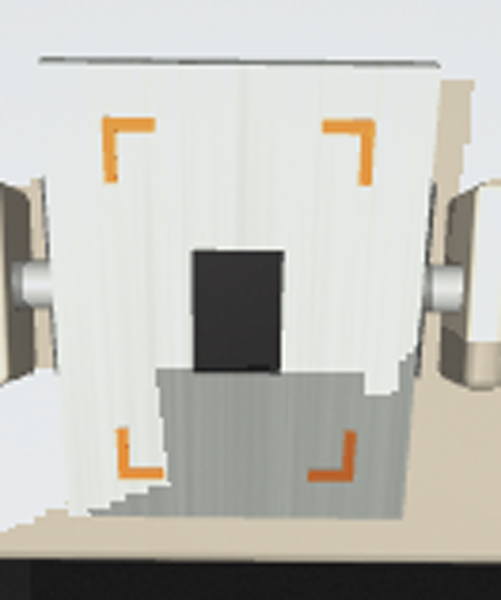

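The stage's corner marks are clear, with outer corners at crop (102,117), (375,121), (355,481) and (120,478). The face corners are usable too.

```bash
python3 - <<'E'
from h import *
w=wristview(*pickle.load(open('w3.pkl','rb')));d=pickle.load(open('v.pkl','rb'))
k=3.79747;um=(np.array([[102,117],[375,121],[355,481],[120,478]])+.5)/k-.5+[259,17]
uf=(np.array([[40,62],[440,67],[403,518],[70,514]])+.5)/k-.5+[259,17]
F=np.array([[55,45,0],[55,-45,0],[-55,-45,0],[-55,45,0]],float)
q=(np.array([[530,116],[652,116],[652,288],[530,288]])-[382.2,0])/5.092+[265,130]
def show(n,f):
    r=least_squares(f,[590,25,0,.3],x_scale=[100,100,1,1]);print(n,r.x.round(3),stage(r.x,[[0,0,0]]).round(1),r.fun.round(1))
fm=lambda p:(proj(w,stage(p,MK))-um).ravel()
ff=lambda p:(proj(w,stage(p,F))-uf).ravel()
ft=lambda p:.7*(proj(d['top'],stage(p,MK))-q).ravel()
show('m',fm);show('f',ff);show('mf',lambda p:np.r_[fm(p),ff(p)]);show('all',lambda p:np.r_[fm(p),ff(p),ft(p)])
fr=lambda p:np.r_[(proj(w,stage(p,MK*p[4]))-um).ravel(),ff(p)]
r=least_squares(fr,[590,25,0,.3,1],x_scale=[100,100,1,1,1]);print(r.x,r.fun.round(1))
E
```

```text
m [ 5.93976e+02  2.80660e+01 -7.00000e-03  3.70000e-02] [[593.1  28.1  82. ]] [ 5.7  2.4 -5.4  1.8 -3.2 -2.9  2.9 -2.5]
f [ 5.9796e+02  2.7960e+01 -1.1000e-02  2.7500e-01] [[591.4  28.   81.1]] [-0.8 -0.1  0.8 -0.1  0.1  0.1 -0.2  0.2]
mf [ 5.96199e+02  2.80140e+01 -1.00000e-02  1.62000e-01] [[592.3  28.1  81.7]] [ 5.4  3.2 -4.9  2.8 -3.7 -3.3  3.3 -3.   0.  -1.7 -0.1 -1.9  0.9  1.6
 -1.   1.8]
all [ 5.96217e+02  2.79220e+01 -1.00000e-02  1.64000e-01] [[592.3  28.   81.7]] [ 5.5  3.2 -4.8  2.8 -3.6 -3.3  3.4 -3.   0.1 -1.7  0.  -1.9  1.   1.6
 -0.9  1.8  0.1  0.6 -1.9  0.6 -1.8 -1.3  0.4 -1.2]Traceback (most recent call last):
  File "<stdin>", line 14, in <module>
    return func(*args, **kwargs)
    vector_fun = VectorFunction(
        fun_wrapped,
    ...<6 lines>...
        workers=workers
    )
    self._update_fun()
    ~~~~~~~~~~~~~~~~^^
    self.f = self.fun_wrapped(xp_copy(self.x))
             ~~~~~~~~~~~~~~~~^^^^^^^^^^^^^^^^^
    return np.atleast_1d(self.fun(x))
                         ~~~~~~~~^^^
    return self.f(x, *self.args, **self.kwargs)
           ~~~~~~^^^^^^^^^^^^^^^^^^^^^^^^^^^^^^
  File "<stdin>", line 13, in <lambda>
  File "h.py", line 12, in stage
    x,y,a,t=p; m=R.from_euler('zy',[0,0]).as_matrix()
    ^^^^^^^
ValueError: too many values to unpack (expected 4)
```

```bash
python3 - <<'E'
from h import *
w=wristview(*pickle.load(open('w3.pkl','rb')));d=pickle.load(open('v.pkl','rb'))
k=3.79747;um=(np.array([[102,117],[375,121],[355,481],[120,478]])+.5)/k-.5+[259,17]
uf=(np.array([[40,62],[440,67],[403,518],[70,514]])+.5)/k-.5+[259,17]
F=np.array([[55,45,0],[55,-45,0],[-55,-45,0],[-55,45,0]],float)
q=(np.array([[530,116],[652,116],[652,288],[530,288]])-[382.2,0])/5.092+[265,130]
fm=lambda p:(proj(w,stage(p[:4],MK*[p[4],p[5],1]))-um).ravel()
ff=lambda p:(proj(w,stage(p[:4],F))-uf).ravel()
ft=lambda p:.5*(proj(d['top'],stage(p[:4],MK*[p[4],p[5],1]))-q).ravel()
for n,f in(('mf',lambda p:np.r_[fm(p),ff(p)]),('mft',lambda p:np.r_[fm(p),ff(p),ft(p)])):
    r=least_squares(f,[590,25,0,.3,1,1],x_scale=[100,100,1,1,1,1]);J=r.jac;C=np.linalg.inv(J.T@J)
    print(n,r.x.round(3),stage(r.x[:4],[[0,0,0]]).round(1),r.fun.round(1),(.4*np.sqrt(np.diag(C))).round(3))
# slide plates corners
print(proj(d['scene'],slide([518.7,-267.4,.078],PL)).round(0))
E
```

```text
mf [ 5.97834e+02  2.79960e+01 -1.00000e-02  2.73000e-01  1.09800e+00
  1.14800e+00] [[591.4  28.1  81.1]] [ 0.2  0.1  0.3 -0.2 -0.3 -0.2 -0.1 -0.  -0.8  0.1  0.7 -0.1  0.1  0.2
 -0.2  0.4] [0.221 0.13  0.002 0.01  0.006 0.007]
mft [ 5.97824e+02  2.79480e+01 -1.00000e-02  2.73000e-01  1.09800e+00
  1.14800e+00] [[591.4  28.   81.1]] [ 0.2  0.1  0.4 -0.2 -0.3 -0.2 -0.1 -0.1 -0.8  0.1  0.8 -0.1  0.2  0.2
 -0.1  0.4 -0.7 -0.1 -0.6 -0.2 -0.5 -0.  -0.5  0. ] [0.221 0.129 0.002 0.01  0.006 0.007]
[[215. 238.]
 [194. 235.]
 [207. 215.]
 [227. 217.]]
```

Emit:
arm_command([
  [0,-2,0,0,0,0.01],
  [0,-5,0,0,0,0.02],
  [0,-8.5,0,0,0,0.03],
  [0,-12,0,0,0,0.04],
  [0,-15.5,-1,0,0,0.05],
  [0,-19,-2,0,0,0.06],
  [0,-22.5,-3,0,0,0.07],
  [-1,-25.5,-4,0,0,0.078],
  [-1,-28.5,-4,0,0,0.078],
  [-1,-29.3,-4,0,0,0.078],
  [-1,-29.3,-4,0,0,0.078],
  [-1,-29.3,-4,0,0,0.078],
], claw=0.15)

```text
time: 9.75
ee_pos: [503.8, -266.3, 199.1]
orientation: [0.999, 0.039, 0.0, -0.0]
force: [0.1, 1.2, -0.1]
finger_gap: 49.8
finger_force: 0.0
```

```bash
python3 - <<'E'
from rig import status,imaging
from h import *
s=status.sense();im=imaging.snapshot('wrist');pickle.dump((s,im),open('w4.pkl','wb'));v=wristview(s,im)
H=np.array([[22,6,50],[22,-6,50],[-22,-6,50],[-22,6,50]],float)
print(s['ee_pos'],proj(v,slide([518.7,-267.4,.078],PL)).round(0).tolist(),proj(v,slide([518.7,-267.4,.078],H)).round(0).tolist())
c=im['pixels'][60:300,200:440];cv2.imwrite('pics/w4.png',cv2.resize(c,None,fx=2.5,fy=2.5,interpolation=cv2.INTER_CUBIC))
E
```

```text
[ 503.76884385 -266.28371896  199.05341066] [[300.0, 122.0], [352.0, 122.0], [350.0, 197.0], [301.0, 197.0]] [[320.0, 146.0], [333.0, 146.0], [332.0, 193.0], [320.0, 193.0]]
```

View pics/w4.png

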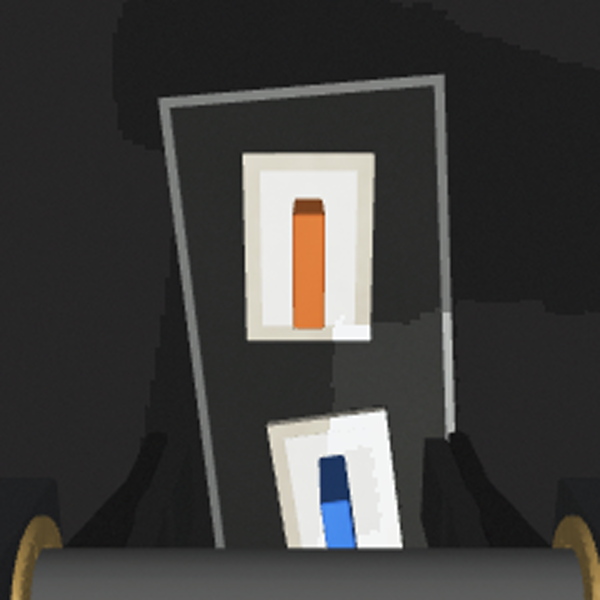

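The orange slide is confirmed, with plate corners at (297,121), (350,122), (348,196) and (299,196), about 2 px left of the prediction. I'll refit it.

```bash
python3 - <<'E'
from h import *
v=wristview(*pickle.load(open('w4.pkl','rb')))
u=(np.array([[243,153],[375,154],[371,340],[248,340],[293,213],[325,213],[324,328],[294,328]])+.5)/2.5-.5+[200,60]
P=np.r_[PL,[[22,6,50],[22,-6,50],[-22,-6,50],[-22,6,50]]]
r=least_squares(lambda p:(proj(v,slide(p,P))-u).ravel(),[518,-267,.07],x_scale=[100,100,1]);print(r.x.round(3),r.fun.round(1))
E
```

```text
[ 5.19958e+02 -2.64714e+02  8.00000e-02] [-0.  -0.  -0.  -0.5 -0.1 -0.1 -0.3 -0.  -0.1 -0.1  0.3 -0.1  0.4  0.4
 -0.2  0.4]
```

Emit:
arm_command([
  [1,0.1,-2,0,0,0],
  [1.6,0.15,-5,0,0,0],
  [1.6,0.15,-8.5,0,0,0],
  [1.6,0.15,-12,0,0,0],
  [1.6,0.15,-14.5,0,0,0],
  [1.6,0.15,-16,0,0,0],
  [1.6,0.15,-16,0,0,0],
  [1.6,0.15,-16,0,0,0],
  [1.6,0.15,-16,0,0,0],
])

```text
time: 10.55
ee_pos: [520.8, -265.0, 40.8]
orientation: [0.999, 0.04, 0.001, 0.001]
force: [-0.1, 0.8, 1.1]
finger_gap: 50.1
finger_force: 0.0
```

Emit:
arm_command([
  [0,0,-0.8,0,0,0],
  [0,0,-1.5,0,0,0],
  [0,0,-1.5,0,0,0],
])

```text
time: 10.8
ee_pos: [518.5, -265.2, 23.4]
orientation: [0.999, 0.039, -0.001, -0.0]
force: [-0.3, 0.3, -0.3]
finger_gap: 50.1
finger_force: 0.0
```

Emit:
arm_command([
  [0,0,0,0,0,0],
  [0,0,0,0,0,0],
  [0,0,0,0,0,0],
  [0,0,0,0,0,0],
  [0,0,0,0,0,0],
  [0,0,0,0,0,0],
  [0,0,0,0,0,0],
  [0,0,0,0,0,0],
  [0,0,0,0,0,0],
], claw=-1)

```text
time: 11.55
ee_pos: [519.2, -265.7, 24.2]
orientation: [0.999, 0.039, 0.0, 0.0]
force: [-0.1, -0.2, 0.3]
finger_gap: 11.9
finger_force: 30.0
```

Gripped (11.9 mm, 30 N). Now I lift and carry it toward the stage.

Emit:
arm_command([
  [0,0,1,0,0,0],
  [0,0,2.5,0,0,0],
  [0,0,5,0,0,0],
  [0,0,8,0,0,0],
  [0,0,11,0,0,0],
  [0,0,13.5,0,0,0],
  [0,0,15.5,0,0,0],
  [0,0,16.5,0,0,0],
  [0,0,17,0,0,0],
])

```text
time: 12.3
ee_pos: [519.7, -265.7, 196.3]
orientation: [0.999, 0.039, 0.002, 0.0]
force: [-0.1, -0.4, -0.2]
finger_gap: 11.6
finger_force: 30.0
```

Emit:
arm_command([
  [0,1.5,0,0,0,0],
  [0.5,4,0,0,0,0],
  [1,7,0,0,0,-0.01],
  [1.5,10,0,0,0,-0.02],
  [2,13,0,0,0,-0.03],
  [2.5,16,0,0,0,-0.04],
  [3,19,0,0,0,-0.06],
  [3.5,22,0,0,0,-0.08],
  [4,25,0,0,0,-0.09],
  [4.5,27.5,0,0,0,-0.09],
  [5,29,0,0,0,-0.09],
  [5,29.4,0,0,0,-0.09],
])

```text
time: 13.3
ee_pos: [569.5, 30.4, 192.9]
orientation: [1.0, -0.005, -0.001, 0.0]
force: [0.0, 0.5, -0.9]
finger_gap: 11.5
finger_force: 30.0
```

```bash
python3 - <<'E'
from rig import status
from h import *
s=status.sense();Rt=R.from_quat(s['orientation'])
Rs=R.from_matrix(yawR(-.01)@R.from_euler('y',-.273).as_matrix());n=Rs.as_matrix()[:,2];x=Rs.as_matrix()[:,0]
G=R.from_matrix(yawR(.08)).inv()*R.from_quat([.99924,.039,0,0])  # tool in slide
print(s['ee_pos'],s['force'],s['finger_gap'],s['finger_force'],'n',n.round(3))
print('rotvec',(Rs*G*Rt.inv()).as_rotvec().round(3),'slide rot',(Rt*G.inv()).as_rotvec().round(3))
f=np.array([591.4,28.1,81.1])
for h in(60,30,10,0,-4):
    print(h,((f+n*(12.2+h)-x*.8-s['ee_pos'])/10).round(2))
E
```

```text
[569.46297613  30.42005464 192.86956942] [ 0.0078516   0.47716782 -0.87257611] 11.509842933791704 29.999911710619926 n [-0.27   0.003  0.963]
rotvec [-0.002 -0.275 -0.003] slide rot [-0.     0.002 -0.007]
60 [ 0.17 -0.21 -4.25]
30 [ 0.98 -0.22 -7.13]
10 [ 1.52 -0.23 -9.06]
0 [  1.79  -0.23 -10.02]
-4 [  1.9   -0.23 -10.41]
```

Emit:
arm_command([
  [0.1,-0.1,-1,0,-0.05,0],
  [0.15,-0.2,-2,0,-0.1,0],
  [0.15,-0.2,-3,0,-0.16,0],
  [0.17,-0.22,-4.2,0,-0.21,0],
  [0.4,-0.22,-5.2,0,-0.25,0],
  [0.7,-0.22,-6.2,0,-0.275,0],
  [1.0,-0.22,-7.1,0,-0.275,0],
  [1.0,-0.22,-7.1,0,-0.275,0],
  [1.0,-0.22,-7.1,0,-0.275,0],
  [1.0,-0.22,-7.1,0,-0.275,0],
])

```text
time: 14.13
ee_pos: [580.2, 26.1, 123.7]
orientation: [0.99, -0.006, 0.137, -0.001]
force: [0.2, 0.4, -1.1]
finger_gap: 11.6
finger_force: 30.0
```

```bash
python3 - <<'E'
from rig import status,imaging
from h import *
s=status.sense();im=imaging.snapshot('wrist');pickle.dump((s,im),open('w5.pkl','wb'));v=wristview(s,im)
Rt=R.from_quat(s['orientation']);G=R.from_matrix(yawR(.08)).inv()*R.from_quat([.99924,.039,0,0])
Rsl=(Rt*G.inv()).as_matrix();o=s['ee_pos']-Rsl@np.array([-.8,-.8,12.2])
Rs=yawR(-.01)@R.from_euler('y',-.273).as_matrix();f=np.array([591.4,28.1,81.1])
print('slide in face',(Rs.T@(o-f)).round(1),R.from_matrix(Rs.T@Rsl).as_rotvec().round(3),s['ee_pos'],s['force'])
F=np.array([[55,45,0],[55,-45,0],[-55,-45,0],[-55,45,0]],float)
print(proj(v,F@Rs.T+f).round(1).tolist(),proj(v,MK*[1.1,1.15,1]@Rs.T+f).round(1).tolist(),proj(v,PL@Rsl.T+o).round(1).tolist())
cv2.imwrite('pics/w5.png',cv2.resize(im['pixels'][0:240,180:480],None,fx=2.5,fy=2.5,interpolation=cv2.INTER_CUBIC))
E
```

```text
slide in face [ 1.5 -1.3 31.8] [ 0.003 -0.003 -0.001] [580.15127909  26.08089116 123.66515697] [ 0.20808551  0.43326346 -1.08485896]
[[248.8, 140.7], [393.0, 140.4], [383.8, 293.9], [259.1, 294.0]] [[272.0, 158.1], [370.0, 158.0], [365.0, 280.5], [277.8, 280.5]] [[271.9, 175.4], [374.1, 175.3], [368.1, 305.2], [278.2, 305.3]]
```

View pics/w5.png

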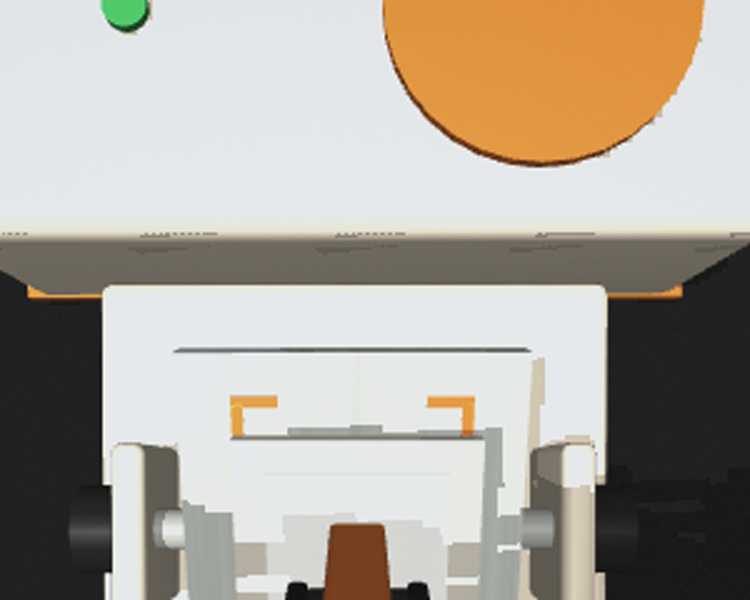

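The stage marks at (272,158) and (370,158) and the slide edge at (272,175)–(374,175) match the prediction within 0.5 px. I'll close in to about 4 mm.

Emit:
arm_command([
  [0,0.06,-0.5,0,0,0],
  [0.2,0.12,-1.2,0,0,0],
  [0.4,0.12,-2.0,0,0,0],
  [0.55,0.12,-2.5,0,0,0],
  [0.61,0.12,-2.72,0,0,0],
  [0.61,0.12,-2.72,0,0,0],
  [0.61,0.12,-2.72,0,0,0],
  [0.61,0.12,-2.72,0,0,0],
])

```text
time: 14.85
ee_pos: [585.5, 27.5, 96.1]
orientation: [0.991, -0.006, 0.137, -0.001]
force: [-0.2, -1.1, -1.2]
finger_gap: 11.5
finger_force: 30.0
```

```bash
cat > rel.py <<'E'
from rig import status
from h import *
s=status.sense();Rt=R.from_quat(s['orientation']);G=R.from_matrix(yawR(.08)).inv()*R.from_quat([.99924,.039,0,0])
Rsl=(Rt*G.inv()).as_matrix();o=s['ee_pos']-Rsl@np.array([-.8,-.8,12.2])
Rs=yawR(-.01)@R.from_euler('y',-.273).as_matrix();f=np.array([591.4,28.1,81.1])
print('slide in face',(Rs.T@(o-f)).round(1),R.from_matrix(Rs.T@Rsl).as_rotvec().round(3),s['ee_pos'],'F along face axes',(Rs.T@s['force']).round(1),s['wrist_torque'].round(2))
E
python3 rel.py
```

```text
slide in face [-0.8  0.1  3.9] [ 0.003 -0.002 -0.   ] [585.49068239  27.46402622  96.12600039] F along face axes [-0.5 -1.1 -1.1] [-0.05  0.64  0.04]
```

Now I press slowly along the normal.

Emit:
arm_command([
  [0.05,0,-0.1,0,0,0],
  [0.08,0,-0.2,0,0,0],
  [0.12,0,-0.3,0,0,0],
  [0.15,0,-0.4,0,0,0],
  [0.18,0,-0.5,0,0,0],
  [0.2,0,-0.58,0,0,0],
  [0.2,0,-0.58,0,0,0],
  [0.2,0,-0.58,0,0,0],
])

```text
time: 15.52
ee_pos: [587.4, 27.4, 90.5]
orientation: [0.991, -0.006, 0.137, -0.001]
force: [-2.1, -0.3, 3.7]
finger_gap: 11.8
finger_force: 30.0
```

```bash
python3 rel.py
```

```text
slide in face [-0.5  0.1 -2.1] [ 0.003 -0.002 -0.   ] [587.43369516  27.43852909  90.4764792 ] F along face axes [-1.  -0.3  4.2] [0.03 1.   0.02]
```

Emit:
arm_command([
  [0.03,0,-0.1,0,0,0],
  [0.06,0,-0.2,0,0,0],
  [0.06,0,-0.2,0,0,0],
  [0.06,0,-0.2,0,0,0],
  [0.06,0,-0.2,0,0,0],
  [0.06,0,-0.2,0,0,0],
  [0.06,0,-0.2,0,0,0],
  [0.06,0,-0.2,0,0,0],
])

```text
time: 16.18
ee_pos: [588.0, 27.4, 88.3]
orientation: [0.991, -0.006, 0.137, -0.001]
force: [-2.0, 0.4, 4.8]
finger_gap: 11.7
finger_force: 30.0
```

```bash
python3 rel.py; python3 - <<'E'
from rig import imaging,status
from h import *
im=imaging.snapshot('wrist');cv2.imwrite('pics/w6.png',cv2.resize(im['pixels'][120:330,200:440],None,fx=2.8,fy=2.8,interpolation=cv2.INTER_CUBIC))
E
```

```text
slide in face [-0.5  0.1 -4.3] [ 0.003 -0.002 -0.   ] [588.02402958  27.41804083  88.32678455] F along face axes [-0.7  0.4  5.1] [ 0.01  1.02 -0.03]
```

View pics/w6.png

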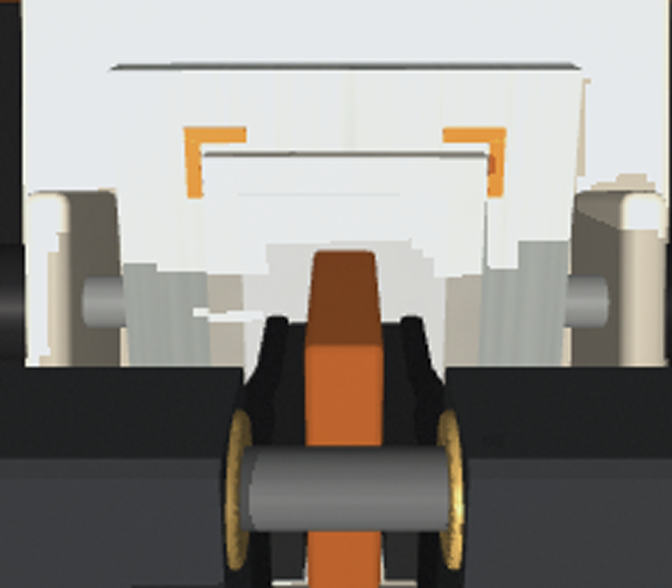

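The slide sits square between the marks, with gaps of 18 and 14 px at the sides, and the push is about 6 N at an estimated 4 mm plate travel. I'm handing in.

```bash
python3 -c "
from rig import sign_off
print(sign_off())"
```

```text
the job is handed in; nothing more can be done
None
```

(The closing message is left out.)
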